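Feel a squeegee's rubber lip for nicks

TASK

Before the squeegee in the pegboard's spring clip is used on the windows, feel its rubber lip for nicks: with the fingertips closed together, run them along the lip's top edge from its left end to its right end (left and right as seen from the robot), in light contact over the whole length, then take the hand away. Only touch it: the squeegee must stay as it sits in its clip, neither pulled up nor pushed down or over, and the mug, the dustpan and the bottle must be left alone.

Things in the scene. Friction and masses are not known exactly. Their poses are not given: they have to be found in the camera images.
- board: white slotted pegboard, 800 wide, 270 high, 8 thick, upright on the counter, its steel feet behind it; turned by up to 0.12 rad. Origin: middle of its underside; x away from the robot, y left along the board, z up. Left to right in front of it: dustpan (board y = +290 mm), squeegee in its clip (y between -50 and +130), aluminium basket (y = -205), mug (y = -347)
- clip: steel spring clip on the board's front face, gripping the squeegee's handle by friction. Origin: on the board's face, 150 mm above the counter, at the jaws' mid height; axes as the board's. About 5 N of push down on the lip slides the squeegee down in the clip, about 10 N sideways along the lip tips it over; it stays where it is pushed, without springing back. Up to 3 N it stays put
- squeegee: squeegee standing upright, T head on top, grey handle 25 mm thick in the clip. Head: aluminium channel 250 long, 14 thick, 18 high; out of its top stands a firm black rubber lip, 4 thick, 16 high, as long as the channel. Origin: on the handle's axis, 155 mm below the lip's edge; x away from the robot, y left along the lip, z up (leaning with it)
- lip_left (a point): left (+y) end of the top edge of the squeegee's rubber lip, mid thickness. The edge is straight, runs parallel to the board 45 mm in front of its face, 280 to 330 mm above the counter and above the board's upper edge, open from above. It slopes along its length by up to 0.08 rad, as the handle leans a little
- lip_mid (a point): middle of the top edge of the same lip, 125 mm from either end
- lip_right (a point): right (-y) end of the top edge of the same lip, 250 mm from lip_left
- lip1: the first stretch of the lip, 0 to 20 mm from its left end (part of the one straight lip, nothing to be seen between the stretches). Origin: middle of its top edge; x away from the robot, y along the lip to the left, z up
- lip2: the stretch of the lip from 20 to 80 mm from its left end; origin and axes as lip1
- lip3: the stretch of the lip from 80 to 130 mm from its left end; origin and axes as lip1
- lip4: the stretch of the lip from 130 to 180 mm from its left end; origin and axes as lip1
- lip5: the stretch of the lip from 180 to 230 mm from its left end; origin and axes as lip1
- lip6: the last stretch of the lip, 230 to 250 mm from its left end; origin and axes as lip1
- mug: red ceramic mug, 78 mm diameter, 90 high, with two brushes in it that reach 165 mm above its foot, standing loose on the small steel shelf at the right end of the board. Origin: centre of its underside, about 70 mm above the counter
- dustpan: yellow plastic dustpan, 200 wide and 230 long, hanging by its handle from a hook at the left of the board and free to swing. Origin: at the hook, about 235 mm above the counter
- bottle: white detergent bottle, 72 mm diameter, 200 high, standing loose on the counter between the robot and the board. Origin: centre of its underside
- basket: aluminium basket 180 wide, 95 deep, 75 high, with clothes pegs, fixed to the board right of the squeegee. Origin: on the board's face at the middle of its underside, 90 mm above the counter; it reaches 101 mm towards the robot
Things that resemble listed ones, but are neither listed nor needed, are in the scene too. Several things have the shape of the bottle; the one meant has the colours described above.

How it is judged:
By the outcome, as a careful person would: the job done as asked, in the order asked, and still so for the second after the job is handed in, with the robot touching nothing.
It also fails if it takes over 40 s, if anything falls off the work surface, if the arm or the gripper's body presses on something with over 40 N, if the wrist force passes 120 N, or if a joint passes its speed limit or range.

ROBOT

A 7-joint arm with a two-finger parallel gripper is mounted at the origin on the work surface. World frame = base frame: x ahead of the robot, y to its left, z up, the work surface at z = 0. Lengths are in m, angles in rad, forces in N, time in s.
With the tool pointing down it reaches from about 0.4 to 0.85 m from the base axis. Payload 4.5 kg.
Tool frame: the origin (TCP) lies on the front face of the gripper's body, between the roots of the fingers; the fingertips stand 64 mm ahead of it and the grasp point (between the pads) lies 45 mm ahead of it; z points along the fingers, y is the line along which they close (so a half turn about z gives the same grasp; the last joint's range is limited). The gripper opens to 88 mm and grips with 3 to 60 N. Pads are 18 mm wide; open, the fingers measure 123 mm over their backs; the gripper's body (75 mm by 187 mm) begins 45 mm behind the grasp point.
Start: joints at [1.266, 0.689, -0.195, 1.565, 0.157, 0.902, -0.215], TCP at [0.208, -0.589, 0.303] pointing down, gripper open.
Joint ranges: [-3.01, 3.01], [-0.46, 2.08], [-1.47, 1.51], [0.13, 2.56], [-1, 4.14], [0.04, 2.09], [-2.66, 2.66]. Speed limits (rad/s): [2.57, 2.57, 3.14, 3.14, 3.14, 3.14, 3.14].

INTERFACE

Orientations are given as a rotation vector (axis times angle).
In Python, from bench import robot gives the robot as it stands.
- The arm moves only by the tool arm_command, never from a script. Its argument "commands" is a list that holds one entry, the list of rows, each a list of 7 numbers: the shift along the world's x, y, z scaled (see below), then the turn, a rotation vector about the world's x, y, z scaled (see below), then the opening in per cent of the stroke, from 0 (shut) to 100 (fully open). A call has 1 to 20 rows; each row shifts and turns the commanded pose from where the row before left it; what a row does not reach is not made up. The controller multiplies each number of a shift by 0.02 m and each number of a turn by 0.08 rad. A row lasts 1/8 s, in which the tool goes at most 62.5 mm and 10.7 degrees, less where a joint would pass 70% of its speed; a pose out of reach is approached as far as the arm can. A call with a number of a shift or a turn outside -1 to 1 is refused whole. A call with a gripper value outside its range is refused whole. The fingers move at their own pace and stop on an object; "squeeze" is the grip in N (left out, the last holds). Time passes only in rows, so rows that do not move let the fingers close. It gives the time, the measured TCP pose, the force, the opening and the grip force at its end, in the units of the state.
- robot.observe(): the state, without advancing time (a new reading comes with each control period).
- robot.get_image(name): name is "scene" or "side" or "wrist"; returns the picture (480x640x3 uint8, red, green, blue); there is no depth.
- robot.camera_params(name): a dict with "vertical_fov" (degrees; the focal length in pixels is half the picture's height over the tangent of half this angle, whatever the lens; pixels are square), "cx", "cy" (the principal point, pixels), "rvec" (rotation vector, rad) and "tvec" (3), from world to camera coordinates, as OpenCV has them. Camera axes: x right, y down, z forward; pixel columns grow to the right and rows downward; lengths in m; the calibration is good to about 2 mm. A picture is of the moment at which its call begins: read the wrist's pose just before it. camera_params takes no time and is no camera call; for the wrist camera it gives the pose at the moment of the call.
- robot.sign_off(): hands the job in; it is judged then, once.
The state is a dict: "time": time; "joints": joint angles; "dq": joint speeds; "effort": joint torques, N m; "tcp_pos": TCP position; "eef_rot": TCP orientation; "wrist_force": force on the tool from outside, world axes, zero at the start; "wrist_torque": the same for the moment, N m; "grip_width": opening from 0.0 (shut) to 1.0 (fully open); "grip_force": force on a finger pad.
Only numpy, scipy, OpenCV 4.12 (cv2) and the standard library are available. Lean on these libraries where they do the work, as an engineer would, in place of code of your own. Each camera call takes 0.05 s, during which the arm holds its last target. There are 200 camera calls.

## Working session

There is one attempt and no reset: what is moved stays moved. The work goes in short steps, Python scripts to look and compute and a tool call to move; the robot and the scene stay as the last step left them, time stands still between calls to the robot, and variables do not carry over. Pictures are saved under pics/ and viewed, at most 10 in all, crops included, and the job is handed in when it is done.

Besides the shell and the picture viewer there is one more tool, called after "Request:" in YAML: its name, and indented under it one key for each argument. arm_command: Moves the arm, as the interface text tells. Shifts and turns lie within -1 to 1; 1 stands for 0.02 m of shift or 0.08 rad of turn. Its arguments: {"type":"object","properties":{"commands":{"type":"array"},"squeeze":{"type":"number"}},"required":["commands"]}

```bash
mkdir -p pics; cat > h.py <<'E'
import numpy as np, cv2
from bench import robot
def cam(n):
    p=robot.camera_params(n); f=240/np.tan(np.radians(p['vertical_fov'])/2)
    R=cv2.Rodrigues(np.array(p['rvec'],float))[0]; t=np.array(p['tvec'],float)
    return f,p['cx'],p['cy'],R,t
def ray(c,uv):
    f,cx,cy,R,t=c; d=R.T@np.array([(uv[0]-cx)/f,(uv[1]-cy)/f,1]); return -R.T@t,d/np.linalg.norm(d)
def proj(c,X):
    f,cx,cy,R,t=c; q=R@np.array(X)+t; return np.array([cx+f*q[0]/q[2],cy+f*q[1]/q[2]])
def tri(rays):
    A=sum(np.eye(3)-np.outer(d,d) for o,d in rays); b=sum((np.eye(3)-np.outer(d,d))@o for o,d in rays)
    X=np.linalg.solve(A,b); return X,[np.linalg.norm((np.eye(3)-np.outer(d,d))@(X-o)) for o,d in rays]
def shot(n,name):
    im=robot.get_image(n)[:,:,::-1].copy(); cv2.imwrite(f'pics/{name}.png',im); return im
E
python3 - <<'E'
from h import *
for n in ['scene','side','wrist']:
    shot(n,n+'0'); f,cx,cy,R,t=cam(n); print(n,f,cx,cy,(-R.T@t).round(3),R[2].round(2))
print(robot.observe())
E
```

```text
scene 444.6373954428233 319.9656584431166 234.20842695372053 [ 0.948 -0.602  0.926] [-0.45  0.56 -0.7 ]
side 471.661464961405 320.96389734298464 236.1932478042203 [-0.014  0.63   0.893] [ 0.45 -0.6  -0.66]
wrist 357.9764038097135 317.7547275584539 243.80338186664204 [ 0.274 -0.566  0.385] [-0.26 -0.09 -0.96]
{'time': 0.15, 'joints': array([ 1.26576633,  0.68978038, -0.19453931,  1.56603812,  0.15729608,
        0.90248444, -0.21512072]), 'dq': array([-0.00069539, -0.00423879,  0.00064579, -0.00165783, -0.00075576,
        0.00011996, -0.0007037 ]), 'effort': array([-1.37393996e-03, -5.27863848e+01, -1.26838580e+00, -1.53586847e+01,
       -5.25555457e-02,  3.94908697e-03,  1.19226106e-04]), 'tcp_pos': array([ 0.20760143, -0.58913321,  0.3021192 ]), 'eef_rot': array([-3.09533751e+00, -5.29540611e-01,  4.77921944e-04]), 'wrist_force': array([-0.51045541, -0.67227281,  0.26710366]), 'wrist_torque': array([ 0.00485717, -0.02376014, -0.01776743]), 'grip_force': 0.0, 'grip_width': 1.0026525758433247}
```

View pics/scene0.png

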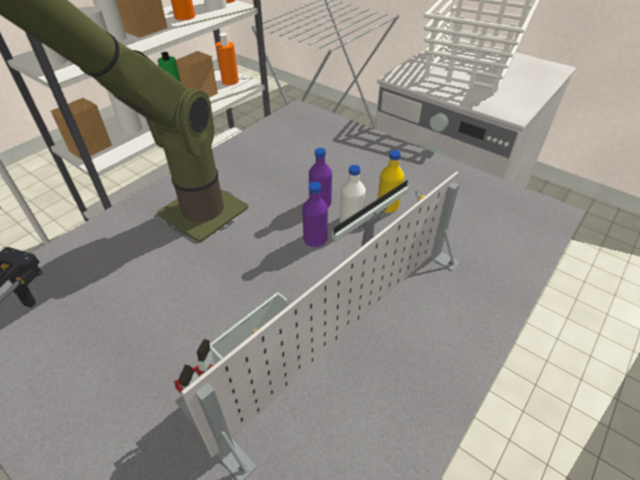

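View pics/side0.png

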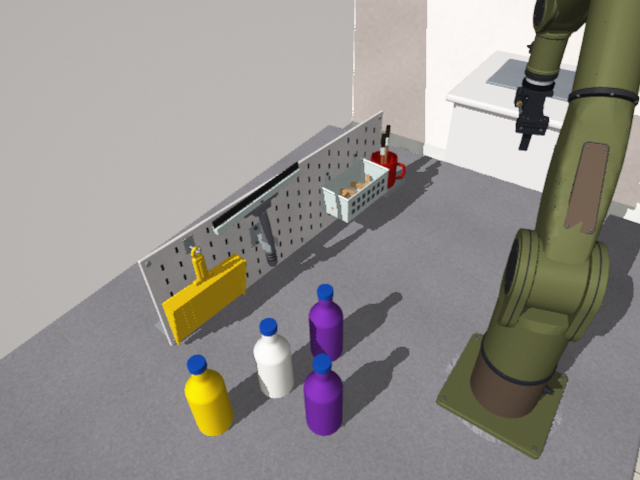

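The scene view shows the only squeegee, its black lip running from about (335,233) (right end) to (408,184) (left end). In the side view it runs from (216,226) (left) to (299,165) (right). The bottles are in front of it: white, two purple, yellow. The slotted board edge and the basket rim are the only other long edges, and neither is black, so the choice is the black strip. Next I'll crop both views close up and mask the lip.

```bash
python3 - <<'E'
import cv2,numpy as np
a=cv2.imread('pics/scene0.png')[165:255,320:420]; b=cv2.imread('pics/side0.png')[150:240,205:310]
for n,(im,o) in {'scene':(a,(320,165)),'side':(b,(205,150))}.items():
    m=(im.max(2)<60).astype(np.uint8); k,l,s,c=cv2.connectedComponentsWithStats(m)
    i=1+np.argmax(s[1:,4]); pts=np.argwhere(l==i)[:,::-1]+o
    print(n,s[i],cv2.boxPoints(cv2.minAreaRect(pts.astype(np.float32))).round(1).tolist())
z=lambda x:cv2.resize(x,(395,390),interpolation=cv2.INTER_CUBIC)
cv2.imwrite('pics/crop1.png',np.hstack([z(a),z(b)]))
E
```

```text
scene [ 14  17  73  50 305] [[332.5, 228.6999969482422], [404.8999938964844, 180.39999389648438], [407.1000061035156, 183.60000610351562], [334.6000061035156, 231.89999389648438]]
side [  8  12  85  66 615] [[210.8000030517578, 222.5], [296.0, 161.60000610351562], [299.6000061035156, 166.6999969482422], [214.39999389648438, 227.60000610351562]]
```

View pics/crop1.png

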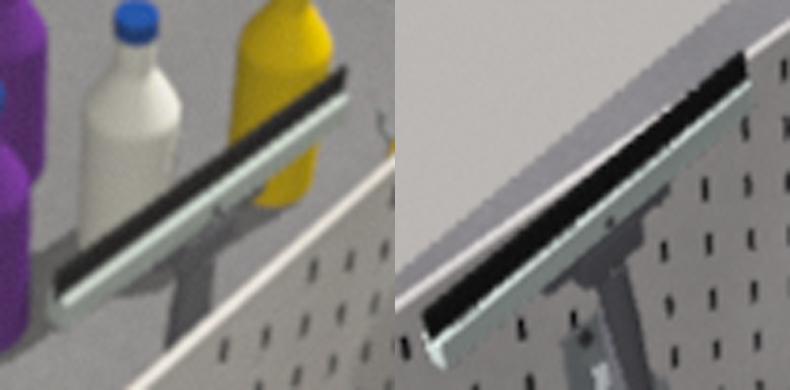

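The crops confirm a single squeegee head. In the scene view the top of the lip runs (334.2,229) to (407.3,180.2). In the side view it runs (212.4,223.4) to (297.5,162). I'll triangulate both ends.

```bash
python3 - <<'E'
from h import *
s,d=cam('scene'),cam('side')
L,e1=tri([ray(s,(407.0,180.8)),ray(d,(212.6,224.0))]); R,e2=tri([ray(s,(334.4,229.6)),ray(d,(297.3,162.6))])
print(L.round(4),e1,R.round(4),e2,np.linalg.norm(L-R)); v=(L-R); print('yaw',np.arctan2(-v[0],v[1]),'slope',np.arctan2(v[2],np.hypot(*v[:2])))
# board top edge at ends from side/scene
B1,e=tri([ray(s,(457,174)),ray(d,(141,262))]);print('board TL',B1.round(3),e)
B2,e=tri([ray(s,(184,391)),ray(d,(382,113))]);print('board TR',B2.round(3),e)
# bottle caps
for nm,uv,uw in [('white',(354,169),(268,326)),('purple',(320,153),(322,363)),('purple2',(315,187),(325,291)),('yel',(394,155),(197,364))]:
    print(nm,[x.round(3) for x in tri([ray(s,uv),ray(d,uw)])[:1]])
E
```

```text
[0.5932 0.1722 0.2939] [np.float64(0.0008562502192797567), np.float64(0.0008562502192797216)] [ 0.5707 -0.0788  0.312 ] [np.float64(0.0006740754412462868), np.float64(0.000674075441246416)] 0.2526212617052695
yaw -0.08965006153255171 slope -0.07146336029276643
board TL [0.659 0.309 0.263] [np.float64(0.0021522654334685475), np.float64(0.002152265433468369)]
board TR [ 0.576 -0.477  0.264] [np.float64(0.0016555715565541686), np.float64(0.001655571556554313)]
white [array([0.395, 0.25 , 0.195])]
purple [array([0.268, 0.257, 0.191])]
purple2 [array([0.358, 0.121, 0.194])]
yel [array([0.445, 0.381, 0.192])]
```

The triangulation holds up. The lip measures 252.6 mm against 250 given, and it sits at z = 0.294 (left) to 0.312 (right). Its slope of 0.071 and the board top at about 0.264 both agree with the text.

I'll set off for a hover left of the lip's left end, rising first and shutting the fingers. The closing axis will go across the lip.

Request:
arm_command:
  commands:
    - [[0.48,0.96,0.66,0,0,0.357,0],[0.48,0.96,0.66,0,0,0.357,0],[0.48,0.96,0.66,0,0,0.357,0],[0.48,0.96,0.66,0,0,0.357,0],[0.48,0.96,0.66,0,0,0.357,0],[0.48,0.96,0.66,0,0,0.357,0],[0.48,0.96,0.66,0,0,0.357,0],[0.48,0.96,0.66,0,0,0.357,0],[0.48,0.96,0,0,0,0.357,0],[0.48,0.96,0,0,0,0.357,0],[0.48,0.96,0,0,0,0.357,0],[0.48,0.96,0,0,0,0.357,0],[0.48,0.96,0,0,0,0.357,0],[0.48,0.96,0,0,0,0.357,0],[0.48,0.96,0,0,0,0.357,0],[0.48,0.96,0,0,0,0.357,0],[0.48,0.96,0,0,0,0.357,0],[0.48,0.96,0,0,0,0.357,0],[0.48,0.96,0,0,0,0.357,0],[0.48,0.96,0,0,0,0.357,0]]
  squeeze: 5

```text
time: 2.65
tcp_pos: [0.4003, -0.2042, 0.4084]
eef_rot: [2.821, 1.383, 0.0]
wrist_force: [-0.6, 1.0, -0.1]
grip_width: 0.009
grip_force: 0.0
```

Request:
arm_command:
  commands:
    - [[0.48,0.96,0,0,0,0.357,0],[0.48,0.96,0,0,0,0.357,0],[0.48,0.96,0,0,0,0.357,0],[0.48,0.96,0,0,0,0.357,0],[0.48,0.96,0,0,0,0.357,0],[0.48,0.96,0,0,0,0.357,0],[0.48,0.96,0,0,0,0.357,0],[0.48,0.96,0,0,0,0.357,0],[0.48,0.96,0,0,0,0.357,0],[0.48,0.96,0,0,0,0.357,0],[0.48,0.96,0,0,0,0.357,0],[0.48,0.96,0,0,0,0.357,0],[0.48,0.96,0,0,0,0.357,0],[0.48,0.96,0,0,0,0.357,0],[0.48,0.96,0,0,0,0.357,0],[0.48,0.96,0,0,0,0.357,0],[0.48,0.96,0,0,0,0.357,0],[0.48,0.96,0,0,0,0.357,0],[0.55,0.96,0,-0.45,0.04,0.357,0],[0.55,0.96,0,-0.45,0.04,0.357,0]]

```text
time: 5.15
tcp_pos: [0.5952, 0.1796, 0.4082]
eef_rot: [2.279, 2.086, -0.081]
wrist_force: [0.9, -1.1, 0.1]
grip_width: 0.004
grip_force: 0.0
```

```bash
python3 - <<'E'
from h import *
o=robot.observe(); T=cv2.Rodrigues(np.array(o['eef_rot']))[0]; tip=o['tcp_pos']+T@[0,0,.064]
print(o['tcp_pos'],'tip',tip.round(4),'\n',T.round(3),o['wrist_force'].round(2))
L=[.5932,.1722,.2939];R=[.5707,-.0788,.312]
c=cam('wrist');shot('wrist','wrist1');print('pred L,R,tip',proj(c,L),proj(c,R),proj(c,tip))
E
```

```text
[0.59519661 0.17962528 0.40822836] tip [0.5949 0.1749 0.3444] 
 [[ 0.088  0.996 -0.004]
 [ 0.993 -0.088 -0.073]
 [-0.073  0.002 -0.997]] [ 0.92 -1.08  0.13]
pred L,R,tip [316.01017258 264.77429729] [316.02590382 570.25456507] [319.04947011 304.12624476]
```

View pics/wrist1.png

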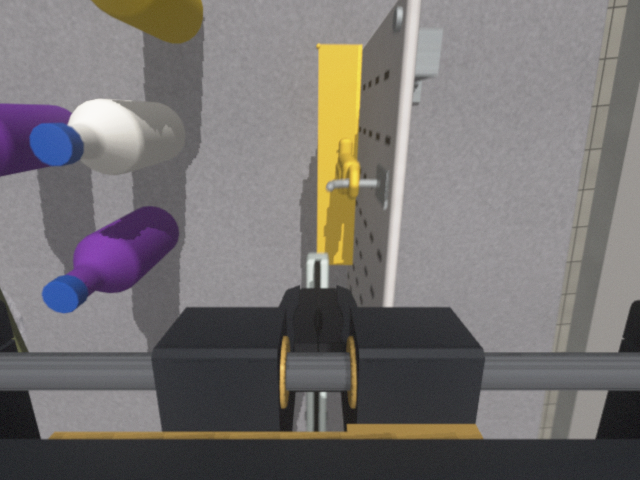

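The wrist view shows the head's left end just ahead of the closed fingertips, at about (317,257). The prediction was (316,265), so the line across is right. I'll check the exact row of the lip's end.

```bash
python3 - <<'E'
import cv2
from h import *
g=cv2.cvtColor(cv2.imread('pics/wrist1.png'),6)
for r in range(248,290,3): print(r,g[r,304:334])
E
```

```text
248 [ 99 104 102 103 101 101  96 100 100  95 102 108 129 167 186 189 187 188
 188 187 170 142 130 130 127 127 130 127 129 127]
251 [ 98 100 100 101 104 106 108 109 113 111 109 113 133 171 188 190 189 190
 190 186 171 144 134 126 128 131 127 130 129 128]
254 [ 98  99 103 122 148 164 171 174 174 175 172 176 181 182 185 188 185 187
 187 189 182 176 170 156 135 129 129 129 125 132]
257 [100 101 116 142 165 179 183 188 188 187 189 186 191 190 190 188 192 191
 193 195 194 189 180 160 143 133 125 127 125 148]
260 [100 103 126 162 199 219 223 223 223 219 192 145 126 121 124 127 145 187
 216 221 224 221 212 189 161 136 126 130 133 156]
263 [101 111 150 189 217 225 228 228 228 204 140  73  51  49  55  81 151 205
 226 229 229 227 217 194 160 134 128 128 129 146]
266 [104 112 142 180 204 217 220 222 215 173 110  66  52  50  51  70 133 189
 215 224 223 221 210 188 152 116 103 101  98 104]
269 [ 98 109 143 182 203 217 221 222 202 163 108  67  52  56  54  68 128 185
 217 223 222 219 212 187 148 116 103  99 102  99]
272 [104 112 143 181 205 217 221 222 199 160 105  66  55  53  55  74 132 187
 219 223 223 218 213 185 146 113  98  97  97 100]
275 [102 112 143 179 203 217 223 220 197 142  97  65  51  56  55  70 130 190
 217 223 223 220 211 181 146 109 100  98  99  97]
278 [100 109 143 180 205 214 222 218 193 146  95  69  55  48  54  71 134 185
 218 223 222 219 207 177 143 109  98 100  98  99]
281 [102 109 143 181 202 204 196 174 154 130  90  62  55  56  56  73 140 191
 219 223 222 219 209 177 141 108 101 100  96  96]
284 [101 108 142 177 189 174 154 144 141 124  92  67  52  53  47  72 138 191
 219 222 223 220 205 176 135 111 100  96  98  96]
287 [ 90  96 122 152 160 149 132 125 122 107  82  57  51  55  51  68 119 169
 189 195 192 188 176 149 117  96  87  87  89  88]
```

The lip's end is at about row 262 and its middle at column 317, so the estimate is within 1 mm. I'll descend to about 8 mm above it and measure the force noise there.

Request:
arm_command:
  commands:
    - [[-0.05,0,-0.7,0,0,0,0],[0,0,-0.7,0,0,0,0],[0,0,-0.4,0,0,0,0],[0,0,-0.3,0,0,0,0],[0,0,0,0,0,0,0]]

```text
time: 5.82
tcp_pos: [0.5935, 0.178, 0.366]
eef_rot: [2.281, 2.085, -0.081]
wrist_force: [0.5, -0.1, -0.0]
grip_width: 0.005
grip_force: 0.0
```

```bash
cat >> h.py <<'E'
def feel(n=6):
    F=[];Z=[]
    for i in range(n):
        robot.get_image('side'); o=robot.observe(); F.append(o['wrist_force']); Z.append(o['tcp_pos']+cv2.Rodrigues(np.array(o['eef_rot']))[0]@[0,0,.064])
    F=np.array(F); print('t',round(o['time'],2),'F',F.mean(0).round(2),'sd',F.std(0).round(2),'tip',np.mean(Z,0).round(4))
E
python3 -c "
from h import *
feel(8)"
```

```text
t 6.22 F [-0.02  0.09  0.34] sd [0.4  0.5  0.47] tip [0.5934 0.174  0.3029]
```

Request:
arm_command:
  commands:
    - [[0,0,-0.1,0,0,0,0],[0,0,-0.1,0,0,0,0],[0,0,-0.1,0,0,0,0],[0,0,0,0,0,0,0]]

```text
time: 6.72
tcp_pos: [0.5936, 0.1785, 0.3608]
eef_rot: [2.281, 2.085, -0.08]
wrist_force: [-0.6, -0.1, 2.8]
grip_width: 0.007
grip_force: 1.8
```

```bash
python3 -c "
from h import *
feel(4)"
```

```text
t 6.92 F [-1.41 -0.87  4.41] sd [0.51 0.42 0.48] tip [0.5933 0.1739 0.2969]
```

Contact came early, at about 4 N, so I'm easing off.

Request:
arm_command:
  commands:
    - [[0,0,0.04,0,0,0,0]]

```text
time: 7.05
tcp_pos: [0.5935, 0.1785, 0.361]
eef_rot: [2.281, 2.085, -0.08]
wrist_force: [0.2, -0.6, 0.0]
grip_width: 0.002
grip_force: 0.1
```

```bash
python3 -c "
from h import *
feel(4)"
```

```text
t 7.25 F [-0.17 -0.07  1.83] sd [0.14 0.29 0.4 ] tip [0.5933 0.1739 0.2971]
```

The contact is now light, about 1.5 N, with the fingertips overhanging the left end. I'm starting the sweep to the right along the slope.

Request:
arm_command:
  commands:
    - [[-0.022,-0.25,0.018,0,0,0,0],[-0.022,-0.25,0.018,0,0,0,0],[-0.022,-0.25,0.018,0,0,0,0]]

```text
time: 7.62
tcp_pos: [0.5922, 0.1629, 0.3621]
eef_rot: [2.281, 2.085, -0.081]
wrist_force: [-0.2, 0.1, 0.1]
grip_width: 0.009
grip_force: 0.2
```

```bash
python3 -c "
from h import *
feel(3)"
```

```text
t 7.78 F [-0.02 -0.65  0.86] sd [0.37 1.02 0.35] tip [0.592  0.1577 0.2983]
```

Request:
arm_command:
  commands:
    - [[-0.022,-0.25,-0.002,0,0,0,0],[-0.022,-0.25,0.018,0,0,0,0],[-0.022,-0.25,0.018,0,0,0,0]]

```text
time: 8.15
tcp_pos: [0.591, 0.1485, 0.3631]
eef_rot: [2.281, 2.085, -0.079]
wrist_force: [0.1, 1.6, 1.2]
grip_width: 0.002
grip_force: 0.9
```

```bash
python3 -c "
from h import *
feel(3)"
```

```text
t 8.3 F [-0.22  0.94  2.76] sd [0.18 1.29 0.82] tip [0.5908 0.1431 0.2994]
```

Request:
arm_command:
  commands:
    - [[-0.022,-0.25,0.028,0,0,0,0],[-0.022,-0.25,0.019,0,0,0,0],[-0.022,-0.25,0.019,0,0,0,0]]

```text
time: 8.68
tcp_pos: [0.5896, 0.1333, 0.3643]
eef_rot: [2.281, 2.085, -0.08]
wrist_force: [-0.1, 2.1, 1.8]
grip_width: 0.009
grip_force: 0.9
```

```bash
python3 -c "
from h import *
feel(4)"
```

```text
t 8.88 F [-0.55  0.18  2.38] sd [0.4  1.49 0.72] tip [0.5893 0.1279 0.3005]
```

Request:
arm_command:
  commands:
    - [[-0.022,-0.25,0.023,0,0,0,0],[-0.022,-0.25,0.019,0,0,0,0],[-0.022,-0.25,0.019,0,0,0,0],[-0.022,-0.25,0.019,0,0,0,0]]

```text
time: 9.38
tcp_pos: [0.5878, 0.1131, 0.3658]
eef_rot: [2.281, 2.085, -0.08]
wrist_force: [0.3, 1.2, 1.5]
grip_width: 0.006
grip_force: 0.6
```

```bash
python3 -c "
from h import *
feel(4)"
```

```text
t 9.57 F [-0.09 -0.82  2.36] sd [0.32 1.19 0.42] tip [0.5875 0.1076 0.302 ]
```

Net contact is steady at about 2 N. I'll continue with slightly longer strokes.

Request:
arm_command:
  commands:
    - [[-0.022,-0.25,0.024,0,0,0,0],[-0.022,-0.25,0.019,0,0,0,0],[-0.022,-0.25,0.019,0,0,0,0],[-0.022,-0.25,0.019,0,0,0,0]]

```text
time: 10.07
tcp_pos: [0.586, 0.093, 0.3673]
eef_rot: [2.281, 2.085, -0.081]
wrist_force: [-0.4, 0.3, -0.3]
grip_width: 0.007
grip_force: 0.0
```

```bash
python3 -c "
from h import *
feel(4)"
```

```text
t 10.28 F [-0.26 -0.3   0.35] sd [0.57 0.67 0.2 ] tip [0.5858 0.0881 0.3036]
```

Contact was lost over the last few millimetres, with the tip about 0.2 mm above the edge line. I'll step back 6 mm while lowering, so no spot is missed.

Request:
arm_command:
  commands:
    - [[0.026,0.3,-0.022,0,0,0,0],[0,0,-0.012,0,0,0,0]]

```text
time: 10.52
tcp_pos: [0.5865, 0.1007, 0.3668]
eef_rot: [2.28, 2.087, -0.079]
wrist_force: [0.2, 0.8, 0.2]
grip_width: 0.006
grip_force: 0.0
```

```bash
python3 -c "
from h import *
feel(4)"
```

```text
t 10.72 F [ 0.28 -0.24  0.06] sd [0.29 0.38 0.5 ] tip [0.5863 0.0954 0.3029]
```

Request:
arm_command:
  commands:
    - [[0,0,-0.015,0,0,0,0]]

```text
time: 10.85
tcp_pos: [0.5866, 0.0996, 0.3667]
eef_rot: [2.281, 2.085, -0.08]
wrist_force: [-1.2, 0.2, 2.3]
grip_width: 0.006
grip_force: 1.4
```

```bash
python3 -c "
from h import *
feel(4)"
```

```text
t 11.05 F [-0.54  0.05  2.31] sd [0.36 0.24 0.51] tip [0.5864 0.095  0.3029]
```

Request:
arm_command:
  commands:
    - [[-0.022,-0.25,0.018,0,0,0,0],[-0.022,-0.25,0.019,0,0,0,0],[-0.022,-0.25,0.018,0,0,0,0],[-0.022,-0.25,0.018,0,0,0,0]]

```text
time: 11.55
tcp_pos: [0.585, 0.0795, 0.3682]
eef_rot: [2.281, 2.085, -0.079]
wrist_force: [0.5, 2.4, 3.7]
grip_width: 0.005
grip_force: 1.7
```

```bash
python3 -c "
from h import *
feel(4)"
```

```text
t 11.75 F [-0.16  1.13  4.79] sd [0.43 1.09 0.59] tip [0.5847 0.0742 0.3044]
```

Request:
arm_command:
  commands:
    - [[0,0,0.015,0,0,0,0]]

```text
time: 11.88
tcp_pos: [0.585, 0.0789, 0.3682]
eef_rot: [2.28, 2.084, -0.081]
wrist_force: [0.9, 0.4, 2.7]
grip_width: 0.0
grip_force: 1.5
```

```bash
python3 -c "
from h import *
feel(4)"
```

```text
t 12.07 F [ 0.51 -0.67  4.18] sd [0.25 0.36 0.32] tip [0.5847 0.0742 0.3044]
```

Request:
arm_command:
  commands:
    - [[0,0,0.015,0,0,0,0]]

```text
time: 12.2
tcp_pos: [0.5849, 0.079, 0.3683]
eef_rot: [2.281, 2.084, -0.081]
wrist_force: [1.1, -0.0, 2.0]
grip_width: 0.007
grip_force: 0.8
```

```bash
python3 -c "
from h import *
feel(4)"
```

```text
t 12.4 F [ 1.32 -1.09  2.18] sd [0.2  0.23 0.5 ] tip [0.5846 0.0744 0.3044]
```

Request:
arm_command:
  commands:
    - [[-0.033,-0.375,0.028,0,0,0,0],[-0.033,-0.375,0.028,0,0,0,0]]

```text
time: 12.65
tcp_pos: [0.5831, 0.0644, 0.3694]
eef_rot: [2.281, 2.086, -0.081]
wrist_force: [-0.1, 0.2, 0.7]
grip_width: 0.009
grip_force: 0.3
```

```bash
python3 -c "
from h import *
feel(3)"
```

```text
t 12.8 F [-0.34  0.43  0.46] sd [0.35 0.8  0.67] tip [0.5829 0.0585 0.3056]
```

Request:
arm_command:
  commands:
    - [[0,0,-0.013,0,0,0,0],[-0.033,-0.375,0.027,0,0,0,0]]

```text
time: 13.05
tcp_pos: [0.5827, 0.0576, 0.3699]
eef_rot: [2.28, 2.087, -0.079]
wrist_force: [0.4, 1.1, 0.2]
grip_width: 0.005
grip_force: 0.6
```

```bash
python3 -c "
from h import *
feel(3)"
```

```text
t 13.2 F [-0.21 -0.17  1.28] sd [0.05 0.53 0.49] tip [0.5826 0.0515 0.3061]
```

Request:
arm_command:
  commands:
    - [[-0.033,-0.375,0.023,0,0,0,0],[-0.033,-0.375,0.027,0,0,0,0]]

```text
time: 13.45
tcp_pos: [0.5816, 0.0418, 0.371]
eef_rot: [2.281, 2.085, -0.079]
wrist_force: [0.2, 1.5, 0.9]
grip_width: -0.0
grip_force: 0.5
```

```bash
python3 -c "
from h import *
feel(3)"
```

```text
t 13.6 F [-0.17 -0.81  1.87] sd [0.41 1.42 0.77] tip [0.5813 0.036  0.3072]
```

Request:
arm_command:
  commands:
    - [[-0.033,-0.375,0.028,0,0,0,0],[-0.033,-0.375,0.027,0,0,0,0]]

```text
time: 13.85
tcp_pos: [0.5802, 0.027, 0.3721]
eef_rot: [2.28, 2.086, -0.079]
wrist_force: [-0.8, 1.0, 1.6]
grip_width: 0.005
grip_force: 0.7
```

```bash
python3 -c "
from h import *
feel(3)"
```

```text
t 14.0 F [ 0.49 -0.27  2.54] sd [0.39 1.18 0.47] tip [0.58   0.0211 0.3083]
```

Request:
arm_command:
  commands:
    - [[-0.033,-0.375,0.033,0,0,0,0],[-0.033,-0.375,0.028,0,0,0,0]]

```text
time: 14.25
tcp_pos: [0.5788, 0.0119, 0.3732]
eef_rot: [2.281, 2.086, -0.08]
wrist_force: [-0.9, 0.7, 1.8]
grip_width: 0.004
grip_force: 0.6
```

```bash
python3 -c "
from h import *
feel(3)"
```

```text
t 14.4 F [-0.03 -0.19  2.16] sd [0.69 1.57 0.44] tip [0.5786 0.006  0.3095]
```

Request:
arm_command:
  commands:
    - [[-0.033,-0.375,0.031,0,0,0,0],[-0.033,-0.375,0.028,0,0,0,0]]

```text
time: 14.65
tcp_pos: [0.5775, -0.0033, 0.3743]
eef_rot: [2.281, 2.086, -0.08]
wrist_force: [-0.6, 1.1, 0.2]
grip_width: 0.005
grip_force: 0.3
```

```bash
python3 -c "
from h import *
feel(3)"
```

```text
t 14.8 F [ 0.16 -0.29  1.54] sd [0.26 0.36 0.27] tip [ 0.5772 -0.0089  0.3106]
```

Request:
arm_command:
  commands:
    - [[-0.033,-0.375,0.025,0,0,0,0],[-0.033,-0.375,0.028,0,0,0,0]]

```text
time: 15.05
tcp_pos: [0.5762, -0.0183, 0.3755]
eef_rot: [2.28, 2.085, -0.08]
wrist_force: [0.6, 0.4, 0.9]
grip_width: 0.006
grip_force: 0.2
```

```bash
python3 -c "
from h import *
feel(3)"
```

```text
t 15.2 F [-0.14  0.23  0.86] sd [0.85 0.37 0.73] tip [ 0.5759 -0.024   0.3117]
```

Request:
arm_command:
  commands:
    - [[-0.033,-0.375,0.019,0,0,0,0],[-0.033,-0.375,0.027,0,0,0,0]]

```text
time: 15.45
tcp_pos: [0.575, -0.0331, 0.3765]
eef_rot: [2.28, 2.086, -0.079]
wrist_force: [-0.4, 0.1, 1.3]
grip_width: 0.005
grip_force: 0.6
```

```bash
python3 -c "
from h import *
feel(3)"
```

```text
t 15.6 F [-0.04 -0.77  2.81] sd [0.53 1.03 0.57] tip [ 0.5747 -0.039   0.3128]
```

Request:
arm_command:
  commands:
    - [[-0.033,-0.375,0.036,0,0,0,0],[-0.033,-0.375,0.028,0,0,0,0]]

```text
time: 15.85
tcp_pos: [0.5735, -0.0482, 0.3777]
eef_rot: [2.281, 2.086, -0.08]
wrist_force: [0.2, 1.1, 0.7]
grip_width: 0.005
grip_force: 0.4
```

```bash
python3 -c "
from h import *
feel(3)"
```

```text
t 16.0 F [0.26 0.34 1.26] sd [0.58 0.28 0.62] tip [ 0.5732 -0.0539  0.3139]
```

Request:
arm_command:
  commands:
    - [[-0.033,-0.375,0.023,0,0,0,0],[-0.033,-0.375,0.027,0,0,0,0]]

```text
time: 16.25
tcp_pos: [0.5723, -0.0631, 0.3787]
eef_rot: [2.28, 2.086, -0.079]
wrist_force: [0.5, 0.9, 0.7]
grip_width: 0.005
grip_force: 0.6
```

```bash
python3 -c "
from h import *
feel(3)"
```

```text
t 16.4 F [-0.06 -0.63  1.71] sd [0.22 1.49 0.41] tip [ 0.572 -0.069  0.315]
```

Request:
arm_command:
  commands:
    - [[-0.024,-0.275,0.019,0,0,0,0],[-0.024,-0.275,0.02,0,0,0,0]]

```text
time: 16.65
tcp_pos: [0.5714, -0.0738, 0.3795]
eef_rot: [2.28, 2.086, -0.079]
wrist_force: [0.3, 1.4, 1.8]
grip_width: 0.0
grip_force: 0.7
```

```bash
python3 -c "
from h import *
feel(3)"
```

```text
t 16.8 F [0.1  0.12 1.86] sd [0.22 1.23 0.2 ] tip [ 0.571  -0.0794  0.3157]
```

The fingertips are over the right end and still in contact. I'll lift straight up, then draw back.

Request:
arm_command:
  commands:
    - [[0,0,0.3,0,0,0,0],[0,0,0.8,0,0,0,0],[0,0,1,0,0,0,0],[0,0,1,0,0,0,0],[-0.5,-0.5,0.6,0,0,0,0],[-1,-1,0,0,0,0,0],[-1,-1,0,0,0,0,0],[-1,-1,0,0,0,0,0],[-1,-1,0,0,0,0,0],[-0.5,-1,0,0,0,0,0],[0,-1,0,0,0,0,0],[0,-1,0,0,0,0,0],[0,0,0,0,0,0,0]]

```text
time: 18.42
tcp_pos: [0.4702, -0.2259, 0.4535]
eef_rot: [2.285, 2.081, -0.082]
wrist_force: [-0.8, 0.3, -0.2]
grip_width: 0.003
grip_force: 0.0
```

```bash
python3 - <<'E'
from h import *
for n in ['scene','side']:
    im=shot(n,n+'9'); old=cv2.imread(f'pics/{n}0.png'); x0,y0,w,h=(320,165,100,90) if n=='scene' else (205,150,105,90)
    for t,i in (('before',old),('after',im)):
        i=i[y0:y0+h,x0:x0+w]; k,l,s,c=cv2.connectedComponentsWithStats((i.max(2)<60).astype(np.uint8)); j=1+np.argmax(s[1:,4])
        print(n,t,s[j],c[j].round(2),cv2.boxPoints(cv2.minAreaRect(np.argwhere(l==j)[:,::-1].astype(np.float32))).round(1).tolist())
cv2.imwrite('pics/after.png',np.vstack([np.hstack([cv2.resize(cv2.imread(f'pics/{n}{k}.png'),(400,300)) for k in '09']) for n in ['scene','side']]))
E
```

```text
scene before [ 14  17  73  50 305] [48.06 42.66] [[12.5, 63.70000076293945], [84.9000015258789, 15.399999618530273], [87.0999984741211, 18.600000381469727], [14.600000381469727, 66.9000015258789]]
scene after [ 14  17  73  51 302] [48.08 42.99] [[12.600000381469727, 63.900001525878906], [85.0999984741211, 15.600000381469727], [87.19999694824219, 18.799999237060547], [14.800000190734863, 67.19999694824219]]
side before [  8  12  85  66 615] [48.79 45.53] [[5.800000190734863, 72.5], [91.0, 11.600000381469727], [94.5999984741211, 16.700000762939453], [9.399999618530273, 77.5999984741211]]
side after [  8  13  85  65 606] [48.71 45.93] [[6.0, 72.80000305175781], [90.80000305175781, 11.399999618530273], [94.5, 16.5], [9.600000381469727, 77.9000015258789]]
```

View pics/after.png

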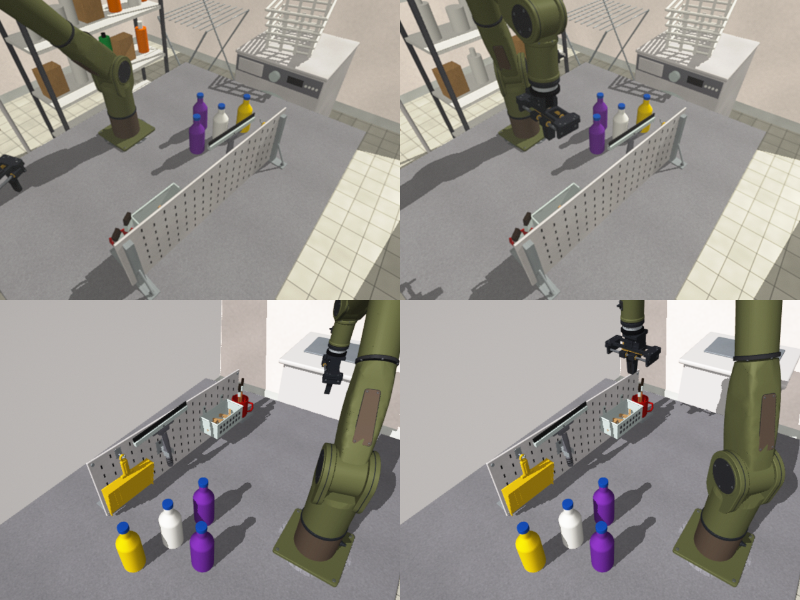

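The before and after views look the same: the squeegee sits in its clip, with its lip shifted by no more than about 0.4 px. The mug, dustpan and bottle are where they were, and the hand is clear. I'm handing in.

```bash
python3 -c "
from bench import robot
print(robot.sign_off())"
```

```text
the job is handed in; nothing more can be done
None
```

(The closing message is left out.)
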